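# Load the finial carriage and click it into its catch

## Robot

A 6-joint arm with a two-finger parallel gripper is mounted at the origin on the work surface. World frame = base frame: x ahead of the robot, y to its left, z up, the work surface at z = 0. Lengths are in m, angles in degrees, forces in N, time in s.
With the tool pointing down it reaches from about 0.35 to 0.875 m from the base axis. Payload 4.2 kg.
Tool frame: the origin (TCP) lies at the very end of the fingers, on their centre line; the grasp point (between the pads) lies 19 mm behind it; z points along the fingers, y is the line along which they close (so a half turn about z gives the same grasp; the last joint's range is limited). The gripper opens to 87 mm and grips with 3 to 60 N. Pads are 19 mm wide; open, the fingers measure 117 mm over their backs; the gripper's body (75 mm by 190 mm) begins 51 mm behind the grasp point.
Start: joints at [-55.944, 22.042, 0.453, 0, -68.411, -14.817], TCP at [0.206, -0.59, 0.223] pointing down, gripper open.
Joint ranges: [-179.83, 179.83], [-69.29, 118.12], [-61.27, 80.66], [-181.25, 117.63], [-171.15, -9.14], [-177.46, 177.46]. Speed limits (degrees/s): [159.86, 159.86, 180, 180, 180, 180].

## Interface

Orientations are given as a 3x3 rotation matrix whose columns are the frame's x, y, z axes.
In Python, from plant import manip, cams gives the robot as it stands.
- The arm moves only by the shell command python3 -m pendant 'ROWS'. ROWS is JSON, a list of rows, each an object with "hand": the closure, from 0 (fully open) to 1 (shut); "slide": the shift along the world's x, y, z in m, a list of three; "delta_rot": the turn, a rotation vector about the world's x, y, z in rad, a list of three. A call has exactly 5 rows; each row is the pose to reach, as a shift and turn from the pose commanded when the call began; what a row does not reach only later rows make up. A row lasts 1/12 s, in which the tool goes at most 41.7 mm and 7.16 degrees, less where a joint would pass 70% of its speed; a pose out of reach is approached as far as the arm can. A call with a gripper value outside its range is refused whole. The fingers move at their own pace and stop on an object; the grip force is fixed at half the most. Time passes only in rows, so rows that repeat a pose let the fingers close, or fill a call up. It gives the time, the measured TCP pose, the force, the opening and the grip force at its end, in the units of the state.
- manip.observe(): the state, without advancing time (a new reading comes with each control period).
- cams.camera(name): name is "side" or "top"; returns a dict with "color" (384x512x3 uint8, red, green, blue), "fov_y" (degrees; the focal length in pixels is half the picture's height over the tangent of half this angle, whatever the lens; pixels are square), "cx", "cy" (the principal point, pixels), "dist" ([k1, k2, p1, p2, k3] as OpenCV has them; the pictures are not rectified), "cam_to_world" (4x4, takes a point from camera to world coordinates). Camera axes: x right, y down, z forward; pixel columns grow to the right and rows downward; lengths in m; the calibration is good to about 2 mm. A picture is of the moment at which its call begins. There is no depth.
- manip.finish_job(): hands the job in; it is judged then, once.
The state is a dict: "time_s": time; "joint_pos": joint angles; "qd": joint speeds; "joint_torque": joint torques, N m; "eef_pos": TCP position; "tcp_rot": TCP orientation; "contact_force": force on the tool from outside, world axes, zero at the start; "ft_torque": the same for the moment, N m; "opening": opening from 0.0 (shut) to 1.0 (fully open); "grip_force": force on a finger pad.
Only numpy, scipy, OpenCV 4.12 (cv2) and the standard library are available. Lean on these libraries where they do the work, as an engineer would, in place of code of your own. Each camera call takes 0.05 s, during which the arm holds its last target. There are 200 camera calls.

## Task

Stand the three brass finials upright in the carriage's wells, one in each, before you slide it. Then take the carriage by its knob and slide it along the rail until you feel it click onto the ball catch, and finish holding the knob with the carriage resting in that notch: do not let go. Leave the lantern, the red shade, the copper cap and the loop where they are.

Things in the scene. Friction and masses are not known exactly. Their poses are not given: they have to be found in the camera images.
- finial1: One of three identical loose turned brass finials, standing upright. 58 mm tall, about 0.12 kg. Foot: disc 28 mm in diameter, 12 mm high; narrow neck 16 mm in diameter; barrel 22 mm in diameter from 29 to 50 mm above the underside (the place to grip), then a short pointed top. Origin: centre of the underside; z up along its axis.
- finial2: One of three identical loose turned brass finials, standing upright. 58 mm tall, about 0.12 kg. Foot: disc 28 mm in diameter, 12 mm high; narrow neck 16 mm in diameter; barrel 22 mm in diameter from 29 to 50 mm above the underside (the place to grip), then a short pointed top. Origin: centre of the underside; z up along its axis.
- finial3: One of three identical loose turned brass finials, standing upright. 58 mm tall, about 0.12 kg. Foot: disc 28 mm in diameter, 12 mm high; narrow neck 16 mm in diameter; barrel 22 mm in diameter from 29 to 50 mm above the underside (the place to grip), then a short pointed top. Origin: centre of the underside; z up along its axis.
- rail: Fixed steel rail, 460 mm long, on a wooden base 160 by 500 mm, 10 mm thick. Origin: on the work surface under the rail's middle. y points along the rail, roughly to the robot's left; x across it, away from the robot.
- carriage: Wooden block with brass side strips, 60 (x) by 200 (y) by 30 mm high, about 0.5 kg, captive on the rail: it only slides along y (220 mm of travel, about 0.8 N friction) and stays where left. Origin: centre of its underside, 25 mm above the work surface; axes as the rail's. Three wells in its top, an upright brass knob at the +y end. It starts on the -y side of the catch.
- well1 (a point): Centre of the floor of well 1 of the carriage, a flat-bottomed round hole 36 mm in diameter and 16 mm deep; the floor is 39 mm above the work surface. The wells lie on the carriage's middle line at y = -70 mm from its origin (46 mm apart). Axes as the carriage's.
- well2 (a point): Centre of the floor of well 2 of the carriage, a flat-bottomed round hole 36 mm in diameter and 16 mm deep; the floor is 39 mm above the work surface. The wells lie on the carriage's middle line at y = -24 mm from its origin (46 mm apart). Axes as the carriage's.
- well3 (a point): Centre of the floor of well 3 of the carriage, a flat-bottomed round hole 36 mm in diameter and 16 mm deep; the floor is 39 mm above the work surface. The wells lie on the carriage's middle line at y = 22 mm from its origin (46 mm apart). Axes as the carriage's.
- knob (a point): Point on the axis of the carriage's upright brass knob, 87 mm above the work surface and 76 mm along +y from the carriage's origin: the place to grip. The knob is a post 18 mm in diameter from 63 to 99 mm above the work surface, with a 28 mm foot and a 22 mm head whose top is at 108 mm.
- ribs (a point): Point midway between two small upright brass ribs (8 mm thick, 12 mm apart) on the far (+x) side of the carriage, at the middle of its length; 36 mm in +x and 0 mm in y from the carriage's origin. The notch is the gap between these ribs. Axes as the carriage's.
- catch: Ball catch: dark steel block, 34 by 26 mm, top 45 mm above the work surface, small brass button on top, clamped on the base beyond the rail; a sprung 10 mm steel ball faces the carriage's +x side. It stays put. Origin: 10 mm above the work surface, on the rail's middle line, level with the ball in y; axes as the rail's.
- notch (a point): Point at the catch's ball; the carriage is in the notch when ribs meets it, ball between the ribs. Axes as the rail's. From 12 to 6 mm before it the leading rib climbs the ball, which takes about 4 N in all; then the ball pulls the carriage on into the notch (to within 1 mm if let go less than 4 mm away). Going on past takes the same force again.
- lantern: Bystander: small brass lantern, 94 mm in diameter and 177 mm tall. Origin: centre of the underside.
- shade: Bystander: ribbed red glass shade, 100 mm in diameter, 112 mm tall. Origin: centre of the underside.
- cap: Bystander: copper ceiling cap, 104 mm in diameter, 42 mm tall. Origin: centre of the underside.
- loop: Bystander: flat brass suspension loop, 52 mm outside diameter, 8 mm thick, lying flat. Origin: centre of the underside.

How it is judged (in metres and radians):
On the way, in this order (a step that is already met when the one before it is completed fails the run):
1. one finial stands in each well, let go, with the carriage still clear of the catch (more than 20 mm away) (((horizontal distance between finial1 and well1 below 0.008 m and z of finial1 in the frame of well1 between -0.005 and 0.005 m and angle between finial1's own z axis and vertical below 0.25 rad) or (horizontal distance between finial2 and well1 below 0.008 m and z of finial2 in the frame of well1 between -0.005 and 0.005 m and angle between finial2's own z axis and vertical below 0.25 rad) or (horizontal distance between finial3 and well1 below 0.008 m and z of finial3 in the frame of well1 between -0.005 and 0.005 m and angle between finial3's own z axis and vertical below 0.25 rad)) and ((horizontal distance between finial1 and well2 below 0.008 m and z of finial1 in the frame of well2 between -0.005 and 0.005 m and angle between finial1's own z axis and vertical below 0.25 rad) or (horizontal distance between finial2 and well2 below 0.008 m and z of finial2 in the frame of well2 between -0.005 and 0.005 m and angle between finial2's own z axis and vertical below 0.25 rad) or (horizontal distance between finial3 and well2 below 0.008 m and z of finial3 in the frame of well2 between -0.005 and 0.005 m and angle between finial3's own z axis and vertical below 0.25 rad)) and ((horizontal distance between finial1 and well3 below 0.008 m and z of finial1 in the frame of well3 between -0.005 and 0.005 m and angle between finial1's own z axis and vertical below 0.25 rad) or (horizontal distance between finial2 and well3 below 0.008 m and z of finial2 in the frame of well3 between -0.005 and 0.005 m and angle between finial2's own z axis and vertical below 0.25 rad) or (horizontal distance between finial3 and well3 below 0.008 m and z of finial3 in the frame of well3 between -0.005 and 0.005 m and angle between finial3's own z axis and vertical below 0.25 rad)) and contact force between the fingers and finial1 below 0.1 N and contact force between the fingers and finial2 below 0.1 N and contact force between the fingers and finial3 below 0.1 N and (y of ribs in the frame of notch below -0.02 m or y of ribs in the frame of notch above 0.02 m)), for 0.2 s.
2. the loaded carriage rests in the notch, held by its knob (((horizontal distance between finial1 and well1 below 0.008 m and z of finial1 in the frame of well1 between -0.005 and 0.005 m and angle between finial1's own z axis and vertical below 0.25 rad) or (horizontal distance between finial2 and well1 below 0.008 m and z of finial2 in the frame of well1 between -0.005 and 0.005 m and angle between finial2's own z axis and vertical below 0.25 rad) or (horizontal distance between finial3 and well1 below 0.008 m and z of finial3 in the frame of well1 between -0.005 and 0.005 m and angle between finial3's own z axis and vertical below 0.25 rad)) and ((horizontal distance between finial1 and well2 below 0.008 m and z of finial1 in the frame of well2 between -0.005 and 0.005 m and angle between finial1's own z axis and vertical below 0.25 rad) or (horizontal distance between finial2 and well2 below 0.008 m and z of finial2 in the frame of well2 between -0.005 and 0.005 m and angle between finial2's own z axis and vertical below 0.25 rad) or (horizontal distance between finial3 and well2 below 0.008 m and z of finial3 in the frame of well2 between -0.005 and 0.005 m and angle between finial3's own z axis and vertical below 0.25 rad)) and ((horizontal distance between finial1 and well3 below 0.008 m and z of finial1 in the frame of well3 between -0.005 and 0.005 m and angle between finial1's own z axis and vertical below 0.25 rad) or (horizontal distance between finial2 and well3 below 0.008 m and z of finial2 in the frame of well3 between -0.005 and 0.005 m and angle between finial2's own z axis and vertical below 0.25 rad) or (horizontal distance between finial3 and well3 below 0.008 m and z of finial3 in the frame of well3 between -0.005 and 0.005 m and angle between finial3's own z axis and vertical below 0.25 rad)) and y of ribs in the frame of notch between -0.0025 and 0.0025 m and linear speed of carriage below 0.01 m/s and contact force between the fingers and carriage above 2 N and distance between the grasp point and knob below 0.035 m), for 0.3 s.
At the end, for the whole second after the job is handed in: Each well holds one finial, upright within 0.25 rad, on its floor within 5 mm, within 8 mm of its centre; the ribs' middle is within 2.5 mm of the catch along the rail; the carriage is under 10 mm/s; the fingers hold the knob with over 2 N, grasp point within 35 mm of the knob point (all of step 2); the arm keeps its last pose, push and grip.
It fails at once if the lantern is pushed more than 30 mm away (distance of lantern from where it was at the start of the episode above 0.03 m).
It fails at once if the glass shade is pushed more than 30 mm away (distance of shade from where it was at the start of the episode above 0.03 m).
It fails at once if the ceiling cap is pushed more than 30 mm away (distance of cap from where it was at the start of the episode above 0.03 m).
It fails at once if the suspension loop is pushed more than 30 mm away (distance of loop from where it was at the start of the episode above 0.03 m).
It also fails if it takes over 72 s, if anything falls off the work surface, if the arm or the gripper's body presses on something with over 40 N, if the wrist force passes 120 N, or if a joint passes its speed limit or range.

## Working session

There is one attempt and no reset: what is moved stays moved. The work goes in short steps, Python scripts to look and compute and a shell command to move; the robot and the scene stay as the last step left them, time stands still between calls to the robot, and variables do not carry over. Pictures are saved under pics/ and viewed, at most 10 in all, crops included, and the job is handed in when it is done.

```bash
ls; mkdir -p pics; cat > h.py <<'E'
import numpy as np, cv2
from plant import manip, cams
def shot(n,save=None):
    c=cams.camera(n)
    if save: cv2.imwrite('pics/'+save,c['color'][:,:,::-1])
    return c
def K(c):
    h,w=c['color'].shape[:2]; f=h/2/np.tan(np.radians(c['fov_y'])/2)
    return np.array([[f,0,c['cx']],[0,f,c['cy']],[0,0,1.]])
def ray(c,uv):
    p=cv2.undistortPoints(np.array([[uv]],float),K(c),np.array(c['dist'],float))[0,0]
    T=np.array(c['cam_to_world']); return T[:3,3],T[:3,:3]@np.array([p[0],p[1],1])
def onz(c,uv,z):
    o,d=ray(c,uv); return (o+d*(z-o[2])/d[2]).round(4)
def proj(c,P):
    T=np.linalg.inv(np.array(c['cam_to_world'])); P=np.atleast_2d(np.array(P,float))
    r=cv2.Rodrigues(T[:3,:3])[0]
    return cv2.projectPoints(P,r,T[:3,3],K(c),np.array(c['dist'],float))[0][:,0]
E
python3 - <<'E'
from h import *
for n in('side','top'):
    c=shot(n,n+'0.png'); print(n,np.array(c['cam_to_world']).round(3).tolist(),c['fov_y'],c['dist'])
s=manip.observe();print(s['eef_pos'],np.round(s['tcp_rot'],3).tolist(),s['time_s'],s['opening'])
E
```

```text
pics
side [[-0.974, -0.118, 0.194, 0.324], [-0.226, 0.561, -0.797, 0.86], [-0.015, -0.82, -0.573, 0.701], [0.0, 0.0, 0.0, 1.0]] 47.74944525421511 [-0.02107622  0.          0.          0.          0.        ]
top [[-0.012, -0.985, 0.169, 0.418], [-1.0, 0.01, -0.011, 0.005], [0.01, -0.169, -0.985, 0.938], [0.0, 0.0, 0.0, 1.0]] 57.63874341003509 [-0.05587623  0.          0.          0.          0.        ]
[ 0.20579511 -0.58959013  0.22158566] [[-0.944, -0.329, -0.001], [-0.329, 0.944, 0.002], [0.0, 0.002, -1.0]] 0.1 0.998314348532944
```

View pics/top0.png

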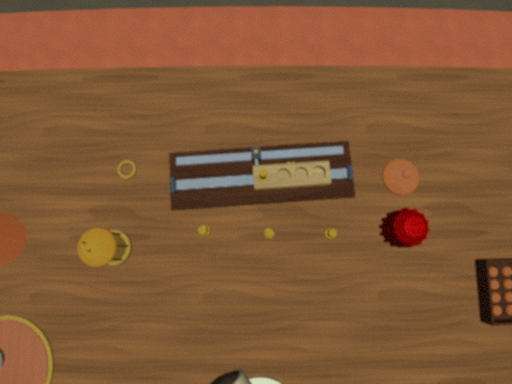

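View pics/side0.png

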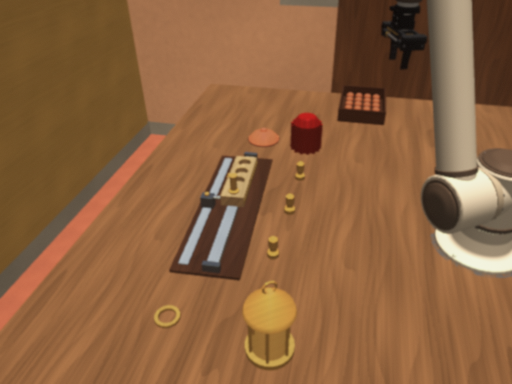

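The top view shows finials at about (204,230), (269,233), (331,233), the carriage at (253–331, 162–188) with its knob at (263,175), and the catch at (256,154). Next I'll measure these.

```bash
python3 - <<'E'
from h import *
c=shot('top'); s=shot('side')
def blobs(c,x0,y0,x1,y1):
    hsv=cv2.cvtColor(c['color'],cv2.COLOR_RGB2HSV); m=cv2.inRange(hsv,(22,120,60),(35,255,255))
    M=np.zeros_like(m); M[y0:y1,x0:x1]=m[y0:y1,x0:x1]
    n,_,st,ce=cv2.connectedComponentsWithStats(M)
    return [(st[i].tolist(),ce[i].round(1).tolist()) for i in range(1,n) if st[i][4]>15]
for b in blobs(c,190,215,350,245): print('top',b,onz(c,b[1],.03))
for b in blobs(s,260,155,312,262):
    x,y,w,h,a=b[0]; print('side',b,onz(s,b[1],.03),'foot',onz(s,(x+w/2,y+h-1),.0))
img=c['color'][135:245,160:360,::-1]
cv2.imwrite('pics/c1.png',cv2.resize(img,None,fx=4,fy=4,interpolation=cv2.INTER_CUBIC))
cv2.imwrite('pics/c2.png',cv2.resize(s['color'][145:275,170:320,::-1],None,fx=4,fy=4,interpolation=cv2.INTER_CUBIC))
E
```

```text
top ([198, 226, 11, 9, 64], [203.4, 229.9]) [0.4678 0.1393 0.03  ]
top ([265, 229, 9, 9, 58], [268.6, 233.1]) [ 0.4578 -0.0295  0.03  ]
top ([325, 229, 12, 9, 65], [330.3, 233.2]) [ 0.4555 -0.1898  0.03  ]
```

View pics/c1.png

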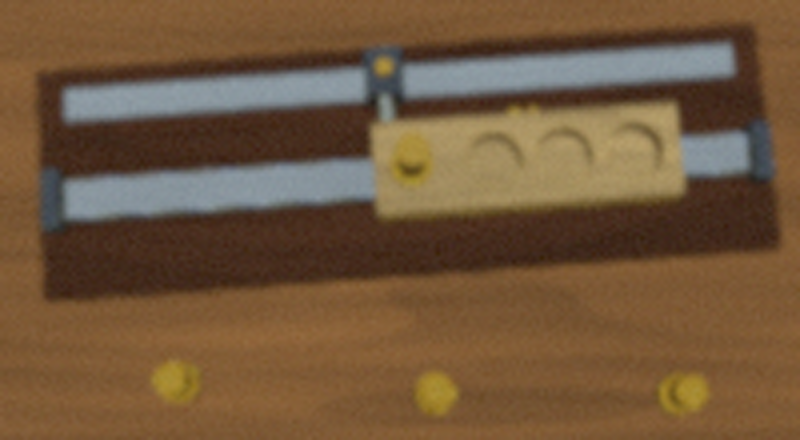

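View pics/c2.png

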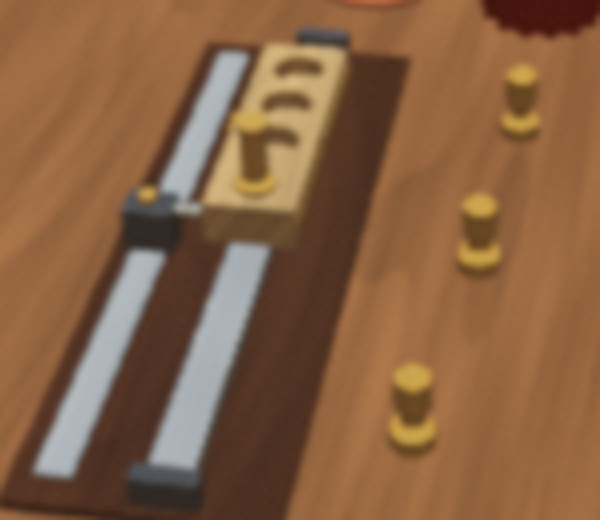

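The crops show the carriage top's corners at about (370,123), (676,101), (684,192), (377,212) in c1, and the ribs at (523,112). In c2 the finial feet are at (521,125), (480,256), (412,435).

```bash
python3 - <<'E'
from h import *
c=shot('top'); s=shot('side')
t=lambda u,v:(160+(u+.5)/4-.5,135+(v+.5)/4-.5); sd=lambda u,v:(170+(u+.5)/4-.5,145+(v+.5)/4-.5)
def lines(P,Q):
    (o,d),(p,e)=P,Q; A=np.array([d,-e]).T; k=np.linalg.lstsq(A,p-o,rcond=None)[0]; a,b=o+d*k[0],p+e*k[1]; return ((a+b)/2).round(4),np.linalg.norm(a-b).round(4)
C=[onz(c,t(*p),.055) for p in [(370,123),(676,101),(684,192),(377,212)]]
print(C,[np.linalg.norm(C[i]-C[i-1]).round(4) for i in range(4)],'ctr',np.mean(C,0))
a=(C[0]+C[3]-C[1]-C[2])[:2]; print('yaw of +y from world y',np.degrees(np.arctan2(-a[0],a[1])))
B=[onz(c,t(*p),.01) for p in [(38,72),(753,25),(780,248),(46,299)]]
print('base',B,[np.linalg.norm(B[i]-B[i-1]).round(4) for i in range(4)],'ctr',np.mean(B,0))
a=(B[0]+B[3]-B[1]-B[2])[:2]; print('yaw',np.degrees(np.arctan2(-a[0],a[1])))
print('button',lines(ray(c,t(384,66)),ray(s,sd(148,193))),'ribs',onz(c,t(523,110),.05))
print('knob',lines(ray(c,t(411,147)),ray(s,sd(250,119))))
# foot disc centre at z=.012 in side; top of barrel in both
for (u,v),(a,b),(p,q) in [((521,122),(522,72),(690,388)),((480,254),(480,202),(436,391)),((412,432),(412,372),(173,378))]:
    print('foot',onz(s,sd(u,v),.012),'top',lines(ray(s,sd(a,b)),ray(c,t(p,q))))
# wells: side ellipses centre
for (u,v) in [(299,68),(287,101),(276,135)]: print('well side dark arc',onz(s,sd(u,v),.055))
for (u,v) in [(636,147),(565,152),(498,158)]: print('well top',onz(c,t(u,v),.055))
E
```

```text
[array([0.632 , 0.0114, 0.055 ]), array([ 0.645 , -0.1888,  0.055 ]), array([ 0.5844, -0.1912,  0.055 ]), array([0.5732, 0.0074, 0.055 ])] [np.float64(0.0589), np.float64(0.2006), np.float64(0.0606), np.float64(0.1989)] ctr [ 0.60865 -0.0903   0.055  ]
yaw of +y from world y 3.4725669564675394
base [array([0.6813, 0.24  , 0.01  ]), array([ 0.7107, -0.2554,  0.01  ]), array([ 0.5537, -0.2649,  0.01  ]), array([0.5243, 0.2295, 0.01  ])] [np.float64(0.1574), np.float64(0.4963), np.float64(0.1573), np.float64(0.4953)] ctr [ 0.6175 -0.0127  0.01  ]
yaw 3.3997141591232563
button (array([0.6725, 0.0021, 0.0498]), np.float64(0.0016)) ribs [ 0.641  -0.0888  0.05  ]
knob (array([ 0.6053, -0.0137,  0.106 ]), np.float64(0.0018))
foot [ 0.4572 -0.1879  0.012 ] top (array([ 0.4584, -0.1897,  0.0532]), np.float64(0.0))
foot [ 0.4596 -0.0274  0.012 ] top (array([ 0.4597, -0.0285,  0.0528]), np.float64(0.0022))
foot [0.4692 0.1453 0.012 ] top (array([0.4697, 0.1377, 0.0508]), np.float64(0.0022))
well side dark arc [ 0.6144 -0.16    0.055 ]
well side dark arc [ 0.6115 -0.1158  0.055 ]
well side dark arc [ 0.6077 -0.0731  0.055 ]
well top [ 0.6144 -0.1612  0.055 ]
well top [ 0.6115 -0.1148  0.055 ]
well top [ 0.608  -0.0712  0.055 ]
```

The sizes and heights agree: the carriage measures 200×60 and the knob 0.106 m high, with the carriage yawed 3.45°. That puts the wells at about (0.613,-0.160), (0.610,-0.114) and (0.607,-0.068). Moving above the first finial.

```bash
for i in 1 2 3; do python3 -m pendant '[{"hand":0,"slide":[0.017,0.027,0],"delta_rot":[0,0,0.086]},{"hand":0,"slide":[0.034,0.053,0],"delta_rot":[0,0,0.173]},{"hand":0,"slide":[0.05,0.08,0],"delta_rot":[0,0,0.259]},{"hand":0,"slide":[0.067,0.107,0],"delta_rot":[0,0,0.346]},{"hand":0,"slide":[0.084,0.1337,0],"delta_rot":[0,0,0.432]}]'; done
python3 -m pendant '[{"hand":0.3,"slide":[0,0,-0.02],"delta_rot":[0,0,0]},{"hand":0.3,"slide":[0,0,-0.04],"delta_rot":[0,0,0]},{"hand":0.3,"slide":[0,0,-0.06],"delta_rot":[0,0,0]},{"hand":0.3,"slide":[0,0,-0.08],"delta_rot":[0,0,0]},{"hand":0.3,"slide":[0,0,-0.08],"delta_rot":[0,0,0]}]'
python3 - <<'E'
from h import *
s=manip.observe();print(s['eef_pos'],np.round(s['tcp_rot'],3).tolist(),s['contact_force'],s['opening'],s['joint_pos'])
E
```

```text
time_s: 0.72
eef_pos: [0.2904, -0.4551, 0.2225]
tcp_rot: [[-0.717, -0.697, 0.0], [-0.697, 0.717, 0.0], [-0.0, 0.0, -1.0]]
contact_force: [-0.4, 0.4, 0.4]
opening: 1.002
grip_force: 0.0
time_s: 1.13
eef_pos: [0.3745, -0.3212, 0.2227]
tcp_rot: [[-0.359, -0.933, 0.0], [-0.933, 0.359, -0.0], [-0.0, -0.0, -1.0]]
contact_force: [0.9, -0.0, -0.7]
opening: 1.002
grip_force: 0.0
time_s: 1.55
eef_pos: [0.4585, -0.1875, 0.2228]
tcp_rot: [[0.065, -0.998, 0.001], [-0.998, -0.065, -0.0], [0.0, -0.001, -1.0]]
contact_force: [2.0, -0.5, 0.5]
opening: 1.002
grip_force: 0.0
time_s: 1.97
eef_pos: [0.4551, -0.1882, 0.1389]
tcp_rot: [[0.06, -0.998, -0.008], [-0.998, -0.06, 0.002], [-0.002, 0.008, -1.0]]
contact_force: [-0.4, -0.5, -0.0]
opening: 0.738
grip_force: 0.0
[ 0.45512644 -0.18821869  0.1389219 ] [[0.06, -0.998, -0.008], [-0.998, -0.06, 0.002], [-0.002, 0.008, -1.0]] [-0.4433158  -0.49710738 -0.0050289 ] 0.7382872166589131 [ -3.58536972  14.20666503 -24.30385713  -0.09759009 -51.96033168
   7.09760576]
```

```bash
python3 -m pendant '[{"hand":0.3,"slide":[0,-0.001,-0.025],"delta_rot":[0,0,0]},{"hand":0.3,"slide":[0,-0.001,-0.05],"delta_rot":[0,0,0]},{"hand":0.3,"slide":[0,-0.001,-0.08],"delta_rot":[0,0,0]},{"hand":0.3,"slide":[0,-0.001,-0.105],"delta_rot":[0,0,0]},{"hand":0.3,"slide":[0,-0.001,-0.119],"delta_rot":[0,0,0]}]'
python3 -m pendant '[{"hand":0.3,"slide":[0,0,0],"delta_rot":[0,0,0]},{"hand":0.3,"slide":[0,0,0],"delta_rot":[0,0,0]},{"hand":0.3,"slide":[0,0,0],"delta_rot":[0,0,0]},{"hand":0.3,"slide":[0,0,0],"delta_rot":[0,0,0]},{"hand":0.3,"slide":[0,0,0],"delta_rot":[0,0,0]}]'
python3 - <<'E'
from h import *
s=shot('side');c=shot('top')
a=cv2.resize(s['color'][100:250,200:400,::-1],None,fx=4,fy=4,interpolation=cv2.INTER_CUBIC);cv2.imwrite('pics/c3.png',a)
E
```

```text
time_s: 2.38
eef_pos: [0.4572, -0.19, 0.0221]
tcp_rot: [[0.061, -0.998, -0.002], [-0.998, -0.061, 0.0], [-0.0, 0.002, -1.0]]
contact_force: [-0.6, 0.2, -0.5]
opening: 0.701
grip_force: 0.0
time_s: 2.8
eef_pos: [0.459, -0.1901, 0.025]
tcp_rot: [[0.061, -0.998, 0.003], [-0.998, -0.061, -0.0], [0.0, -0.003, -1.0]]
contact_force: [-0.2, -0.2, 0.0]
opening: 0.7
grip_force: 0.0
```

View pics/c3.png

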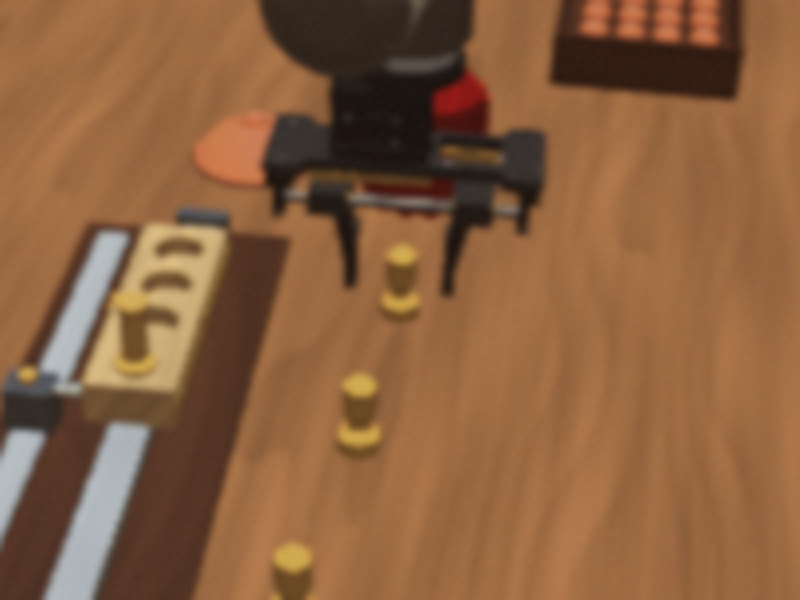

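The finial at crop (400,280) stands midway between the fingertips at (350,285) and (447,292). Closing and lifting.

```bash
for i in 1 2; do python3 -m pendant '[{"hand":1,"slide":[0,0,0],"delta_rot":[0,0,0]},{"hand":1,"slide":[0,0,0],"delta_rot":[0,0,0]},{"hand":1,"slide":[0,0,0],"delta_rot":[0,0,0]},{"hand":1,"slide":[0,0,0],"delta_rot":[0,0,0]},{"hand":1,"slide":[0,0,0],"delta_rot":[0,0,0]}]'; done
python3 -m pendant '[{"hand":1,"slide":[0,0,0.01],"delta_rot":[0,0,0]},{"hand":1,"slide":[0,0,0.03],"delta_rot":[0,0,0]},{"hand":1,"slide":[0,0,0.055],"delta_rot":[0,0,0]},{"hand":1,"slide":[0,0,0.08],"delta_rot":[0,0,0]},{"hand":1,"slide":[0,0,0.1],"delta_rot":[0,0,0]}]'
```

```text
time_s: 3.32
eef_pos: [0.4579, -0.19, 0.0235]
tcp_rot: [[0.061, -0.998, -0.0], [-0.998, -0.061, 0.0], [-0.0, 0.0, -1.0]]
contact_force: [-0.4, -0.1, 0.5]
opening: 0.406
grip_force: 0.0
time_s: 3.73
eef_pos: [0.4578, -0.1899, 0.0235]
tcp_rot: [[0.061, -0.998, -0.0], [-0.998, -0.061, 0.0], [-0.0, 0.0, -1.0]]
contact_force: [-0.5, -0.7, -0.4]
opening: 0.242
grip_force: 30.0
time_s: 4.15
eef_pos: [0.4582, -0.19, 0.1251]
tcp_rot: [[0.061, -0.998, 0.001], [-0.998, -0.061, -0.0], [0.0, -0.001, -1.0]]
contact_force: [-0.7, -0.3, -1.3]
opening: 0.24
grip_force: 30.0
```

```bash
python3 -m pendant '[{"hand":1,"slide":[0.03,0.006,0],"delta_rot":[0,0,0]},{"hand":1,"slide":[0.07,0.014,0],"delta_rot":[0,0,0]},{"hand":1,"slide":[0.11,0.021,0],"delta_rot":[0,0,0]},{"hand":1,"slide":[0.14,0.027,0],"delta_rot":[0,0,0]},{"hand":1,"slide":[0.155,0.03,0],"delta_rot":[0,0,0]}]'
python3 -m pendant '[{"hand":1,"slide":[0,0,-0.005],"delta_rot":[0,0,0]},{"hand":1,"slide":[0,0,-0.01],"delta_rot":[0,0,0]},{"hand":1,"slide":[0,0,-0.02],"delta_rot":[0,0,0]},{"hand":1,"slide":[0,0,-0.025],"delta_rot":[0,0,0]},{"hand":1,"slide":[0,0,-0.025],"delta_rot":[0,0,0]}]'
python3 - <<'E'
from h import *
o=manip.observe();print(o['eef_pos'])
s=shot('side')
cv2.imwrite('pics/c4.png',cv2.resize(s['color'][110:230,190:350,::-1],None,fx=5,fy=5,interpolation=cv2.INTER_CUBIC))
E
```

```text
time_s: 4.57
eef_pos: [0.6165, -0.1591, 0.1229]
tcp_rot: [[0.062, -0.998, 0.002], [-0.998, -0.062, -0.0], [0.0, -0.002, -1.0]]
contact_force: [-0.3, 0.1, -0.7]
opening: 0.236
grip_force: 30.0
time_s: 4.98
eef_pos: [0.6105, -0.1601, 0.0965]
tcp_rot: [[0.06, -0.998, -0.005], [-0.998, -0.06, 0.001], [-0.001, 0.004, -1.0]]
contact_force: [-0.5, -0.0, -1.2]
opening: 0.237
grip_force: 30.0
[ 0.61053508 -0.16008505  0.09651369]
```

View pics/c4.png

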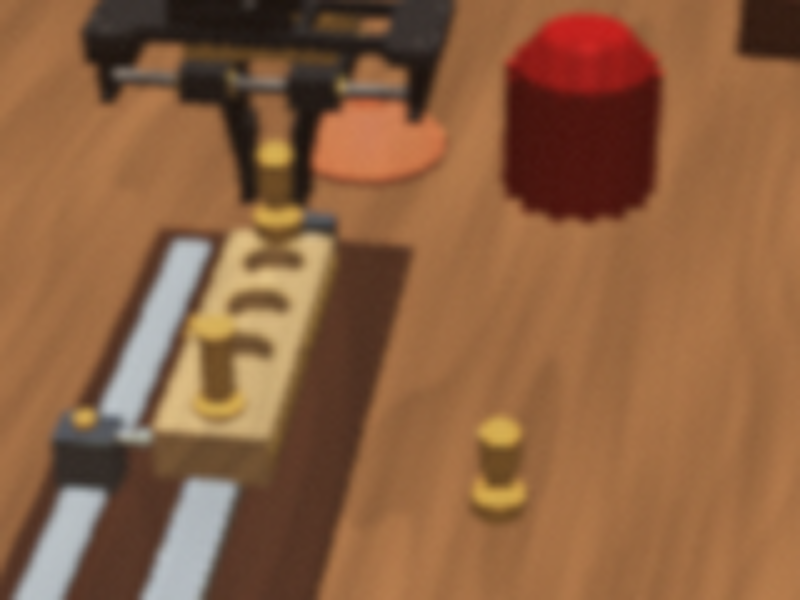

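The held finial's foot disc is at crop (278,214). Checking that against the TCP.

```bash
python3 - <<'E'
from h import *
s=shot('side');o=manip.observe();z=o['eef_pos'][2]-.0235
print(o['eef_pos'])
f=lambda u,v:(190+(u+.5)/5-.5,110+(v+.5)/5-.5)
print(onz(s,f(278,213),z+.012),onz(s,f(275,150),z+.052))
print('px of expected foot',proj(s,[0.613,-.160,z+.012]),f(278,213))
E
```

```text
[ 0.6121651  -0.16029208  0.09838097]
[ 0.6107 -0.1593  0.0869] [ 0.6111 -0.1593  0.1269]
px of expected foot [[244.48253274 151.98660938]] (245.2, 152.2)
```

```bash
python3 -m pendant '[{"hand":1,"slide":[0.001,0,-0.007],"delta_rot":[0,0,0]},{"hand":1,"slide":[0.001,0,-0.015],"delta_rot":[0,0,0]},{"hand":1,"slide":[0.001,0,-0.023],"delta_rot":[0,0,0]},{"hand":1,"slide":[0.001,0,-0.03],"delta_rot":[0,0,0]},{"hand":1,"slide":[0.001,0,-0.034],"delta_rot":[0,0,0]}]'
python3 -m pendant '[{"hand":1,"slide":[0,0,-0.001],"delta_rot":[0,0,0]},{"hand":1,"slide":[0,0,-0.002],"delta_rot":[0,0,0]},{"hand":1,"slide":[0,0,-0.002],"delta_rot":[0,0,0]},{"hand":1,"slide":[0,0,-0.002],"delta_rot":[0,0,0]},{"hand":1,"slide":[0,0,-0.002],"delta_rot":[0,0,0]}]'
```

```text
time_s: 5.5
eef_pos: [0.6131, -0.1599, 0.0629]
tcp_rot: [[0.061, -0.998, -0.002], [-0.998, -0.061, 0.0], [-0.0, 0.002, -1.0]]
contact_force: [-0.5, -0.5, -1.0]
opening: 0.242
grip_force: 30.0
time_s: 5.92
eef_pos: [0.6142, -0.1599, 0.0627]
tcp_rot: [[0.061, -0.998, 0.001], [-0.998, -0.061, 0.0], [-0.0, -0.001, -1.0]]
contact_force: [0.5, 0.6, -1.5]
opening: 0.242
grip_force: 30.0
```

```bash
for i in 1 2; do python3 -m pendant '[{"hand":0.4,"slide":[0,0,0],"delta_rot":[0,0,0]},{"hand":0.4,"slide":[0,0,0],"delta_rot":[0,0,0]},{"hand":0.4,"slide":[0,0,0],"delta_rot":[0,0,0]},{"hand":0.4,"slide":[0,0,0],"delta_rot":[0,0,0]},{"hand":0.4,"slide":[0,0,0],"delta_rot":[0,0,0]}]'; done
python3 -m pendant '[{"hand":0.4,"slide":[0,0,0.015],"delta_rot":[0,0,0]},{"hand":0.4,"slide":[0,0,0.035],"delta_rot":[0,0,0]},{"hand":0.4,"slide":[0,0,0.06],"delta_rot":[0,0,0]},{"hand":0.4,"slide":[0,0,0.08],"delta_rot":[0,0,0]},{"hand":0.4,"slide":[0,0,0.08],"delta_rot":[0,0,0]}]'
```

```text
time_s: 6.33
eef_pos: [0.6141, -0.16, 0.0627]
tcp_rot: [[0.061, -0.998, 0.0], [-0.998, -0.061, -0.0], [0.0, -0.0, -1.0]]
contact_force: [-0.1, 0.1, -0.1]
opening: 0.53
grip_force: 0.0
time_s: 6.75
eef_pos: [0.614, -0.16, 0.0625]
tcp_rot: [[0.061, -0.998, -0.0], [-0.998, -0.061, -0.0], [0.0, 0.0, -1.0]]
contact_force: [-0.3, 0.0, -0.3]
opening: 0.597
grip_force: 0.0
time_s: 7.17
eef_pos: [0.6169, -0.1605, 0.1479]
tcp_rot: [[0.062, -0.998, 0.01], [-0.998, -0.062, -0.002], [0.002, -0.009, -1.0]]
contact_force: [1.0, -0.9, 1.0]
opening: 0.602
grip_force: 0.0
```

```bash
python3 -m pendant '[{"hand":0.3,"slide":[-0.02,0.017,0],"delta_rot":[0,0,0]},{"hand":0.3,"slide":[-0.045,0.038,0],"delta_rot":[0,0,0]},{"hand":0.3,"slide":[-0.07,0.06,0],"delta_rot":[0,0,0]},{"hand":0.3,"slide":[-0.095,0.081,0],"delta_rot":[0,0,0]},{"hand":0.3,"slide":[-0.115,0.098,0],"delta_rot":[0,0,0]}]'
python3 -m pendant '[{"hand":0.3,"slide":[-0.02,0.017,0],"delta_rot":[0,0,0]},{"hand":0.3,"slide":[-0.034,0.028,-0.01],"delta_rot":[0,0,0]},{"hand":0.3,"slide":[-0.04,0.034,-0.03],"delta_rot":[0,0,0]},{"hand":0.3,"slide":[-0.04,0.034,-0.045],"delta_rot":[0,0,0]},{"hand":0.3,"slide":[-0.04,0.034,-0.05],"delta_rot":[0,0,0]}]'
python3 -m pendant '[{"hand":0.3,"slide":[0,0,-0.015],"delta_rot":[0,0,0]},{"hand":0.3,"slide":[0,0,-0.035],"delta_rot":[0,0,0]},{"hand":0.3,"slide":[0,0,-0.055],"delta_rot":[0,0,0]},{"hand":0.3,"slide":[0,0,-0.065],"delta_rot":[0,0,0]},{"hand":0.3,"slide":[0,0,-0.069],"delta_rot":[0,0,0]}]'
python3 - <<'E'
from h import *
s=shot('side')
a=s['color'][110:230,190:350,::-1]
cv2.imwrite('pics/c5.png',cv2.resize(a,None,fx=5,fy=5,interpolation=cv2.INTER_CUBIC))
E
```

```text
time_s: 7.58
eef_pos: [0.4967, -0.0611, 0.1421]
tcp_rot: [[0.061, -0.998, -0.001], [-0.998, -0.061, 0.0], [-0.0, 0.001, -1.0]]
contact_force: [0.6, 0.9, -0.2]
opening: 0.699
grip_force: 0.0
time_s: 8.0
eef_pos: [0.4569, -0.0278, 0.0908]
tcp_rot: [[0.062, -0.998, -0.004], [-0.998, -0.062, -0.001], [0.0, 0.004, -1.0]]
contact_force: [0.7, 0.2, -0.7]
opening: 0.7
grip_force: 0.0
time_s: 8.42
eef_pos: [0.4583, -0.0284, 0.0221]
tcp_rot: [[0.06, -0.998, -0.003], [-0.998, -0.06, -0.001], [0.001, 0.003, -1.0]]
contact_force: [0.0, 0.1, 0.0]
opening: 0.696
grip_force: 0.0
```

View pics/c5.png

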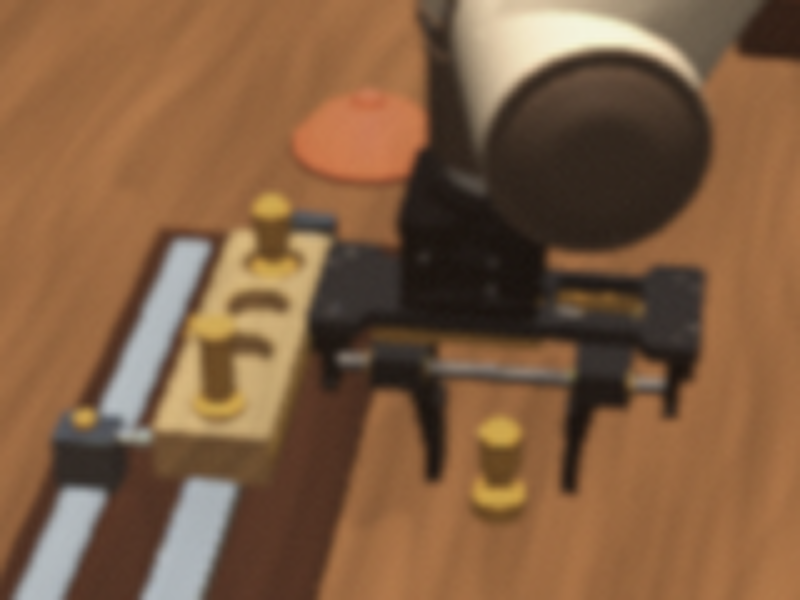

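The first finial stands centred in well 1 at (272,265). The second, at (499,465), is between the fingertips. I'll carry it to well 2.

```bash
for i in 1 2; do python3 -m pendant '[{"hand":1,"slide":[0,0,0],"delta_rot":[0,0,0]},{"hand":1,"slide":[0,0,0],"delta_rot":[0,0,0]},{"hand":1,"slide":[0,0,0],"delta_rot":[0,0,0]},{"hand":1,"slide":[0,0,0],"delta_rot":[0,0,0]},{"hand":1,"slide":[0,0,0],"delta_rot":[0,0,0]}]'; done
python3 -m pendant '[{"hand":1,"slide":[0,0,0.01],"delta_rot":[0,0,0]},{"hand":1,"slide":[0,0,0.03],"delta_rot":[0,0,0]},{"hand":1,"slide":[0,0,0.06],"delta_rot":[0,0,0]},{"hand":1,"slide":[0,0,0.09],"delta_rot":[0,0,0]},{"hand":1,"slide":[0,0,0.11],"delta_rot":[0,0,0]}]'
python3 -m pendant '[{"hand":1,"slide":[0.03,-0.017,0],"delta_rot":[0,0,0]},{"hand":1,"slide":[0.065,-0.037,0],"delta_rot":[0,0,0]},{"hand":1,"slide":[0.1,-0.057,0],"delta_rot":[0,0,0]},{"hand":1,"slide":[0.13,-0.074,0],"delta_rot":[0,0,0]},{"hand":1,"slide":[0.1515,-0.0863,0],"delta_rot":[0,0,0]}]'
python3 -m pendant '[{"hand":1,"slide":[0,0,-0.005],"delta_rot":[0,0,0]},{"hand":1,"slide":[0,0,-0.015],"delta_rot":[0,0,0]},{"hand":1,"slide":[0,0,-0.025],"delta_rot":[0,0,0]},{"hand":1,"slide":[0,0,-0.035],"delta_rot":[0,0,0]},{"hand":1,"slide":[0,0,-0.035],"delta_rot":[0,0,0]}]'
python3 - <<'E'
from h import *
s=shot('side');s=shot('side');s=shot('side');o=manip.observe();print(o['eef_pos'])
cv2.imwrite('pics/c6.png',cv2.resize(s['color'][110:230,190:350,::-1],None,fx=5,fy=5,interpolation=cv2.INTER_CUBIC))
z=o['eef_pos'][2]-.0235
q=(proj(s,[[0.6103,-.1143,z+.012],[.6103,-.1143,z+.055]])-[190,110])*5+2;print(q)
E
```

```text
time_s: 8.88
eef_pos: [0.4594, -0.0279, 0.0242]
tcp_rot: [[0.061, -0.998, 0.001], [-0.998, -0.061, 0.0], [-0.0, -0.001, -1.0]]
contact_force: [-0.7, -0.5, 0.5]
opening: 0.405
grip_force: 0.0
time_s: 9.3
eef_pos: [0.4593, -0.0279, 0.0238]
tcp_rot: [[0.061, -0.998, 0.001], [-0.998, -0.061, 0.0], [-0.0, -0.001, -1.0]]
contact_force: [0.4, -0.2, 2.2]
opening: 0.238
grip_force: 30.0
time_s: 9.72
eef_pos: [0.4594, -0.0279, 0.1358]
tcp_rot: [[0.061, -0.998, 0.002], [-0.998, -0.061, 0.0], [-0.0, -0.002, -1.0]]
contact_force: [-0.2, 0.4, -1.3]
opening: 0.239
grip_force: 30.0
time_s: 10.13
eef_pos: [0.6123, -0.1158, 0.1326]
tcp_rot: [[0.06, -0.998, -0.0], [-0.998, -0.06, -0.0], [0.0, 0.001, -1.0]]
contact_force: [-1.0, 0.2, -1.9]
opening: 0.241
grip_force: 30.0
time_s: 10.55
eef_pos: [0.6074, -0.1135, 0.0954]
tcp_rot: [[0.061, -0.998, -0.007], [-0.998, -0.061, 0.001], [-0.001, 0.006, -1.0]]
contact_force: [-0.2, 1.0, -1.1]
opening: 0.239
grip_force: 30.0
[ 0.61023397 -0.1138552   0.09877765]
[[257.96901282 253.16376185]
 [254.85886807 184.22907884]]
```

View pics/c6.png

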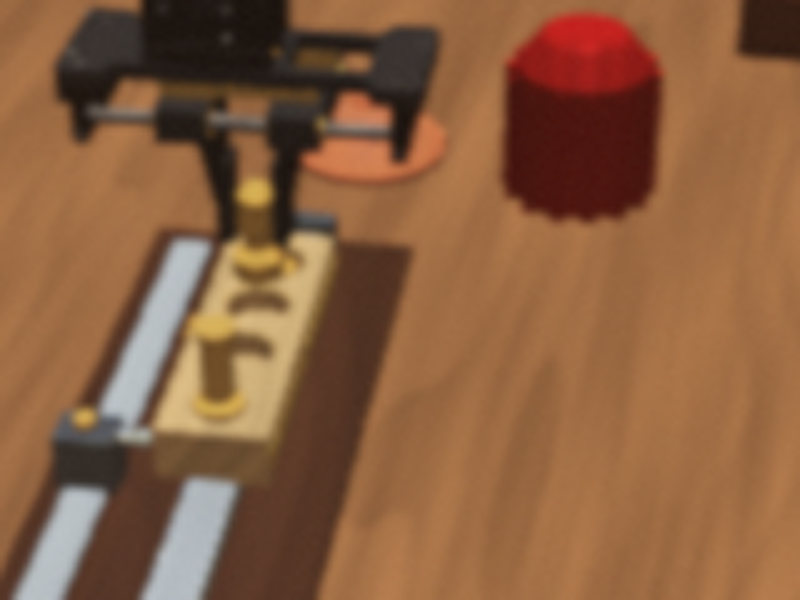

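The held foot is at (257,256), against an expected (258,253), so it's aligned. Lowering, releasing and moving to the third finial.

```bash
python3 -m pendant '[{"hand":1,"slide":[0,-0.0003,-0.007],"delta_rot":[0,0,0]},{"hand":1,"slide":[0,-0.0003,-0.015],"delta_rot":[0,0,0]},{"hand":1,"slide":[0,-0.0003,-0.023],"delta_rot":[0,0,0]},{"hand":1,"slide":[0,-0.0003,-0.031],"delta_rot":[0,0,0]},{"hand":1,"slide":[0,-0.0003,-0.036],"delta_rot":[0,0,0]}]'
python3 -m pendant '[{"hand":1,"slide":[0,0,0],"delta_rot":[0,0,0]},{"hand":1,"slide":[0,0,0],"delta_rot":[0,0,0]},{"hand":0.4,"slide":[0,0,0],"delta_rot":[0,0,0]},{"hand":0.4,"slide":[0,0,0],"delta_rot":[0,0,0]},{"hand":0.4,"slide":[0,0,0],"delta_rot":[0,0,0]}]'
python3 -m pendant '[{"hand":0.4,"slide":[0,0,0],"delta_rot":[0,0,0]},{"hand":0.4,"slide":[0,0,0],"delta_rot":[0,0,0]},{"hand":0.4,"slide":[0,0,0],"delta_rot":[0,0,0]},{"hand":0.4,"slide":[0,0,0],"delta_rot":[0,0,0]},{"hand":0.4,"slide":[0,0,0],"delta_rot":[0,0,0]}]'
python3 -m pendant '[{"hand":0.4,"slide":[0,0,0.015],"delta_rot":[0,0,0]},{"hand":0.4,"slide":[0,0,0.035],"delta_rot":[0,0,0]},{"hand":0.4,"slide":[0,0,0.06],"delta_rot":[0,0,0]},{"hand":0.4,"slide":[0,0,0.08],"delta_rot":[0,0,0]},{"hand":0.4,"slide":[0,0,0.08],"delta_rot":[0,0,0]}]'
python3 - <<'E'
from h import *
c=shot('top');s=shot('side');c=shot('top');o=manip.observe();print(o['eef_pos'])
for n,c,b in(('t',c,(190,218,220,242)),('s',s,(262,230,284,262))):
    x0,y0,x1,y1=b;r=c['color'][y0:y1,x0:x1]; m=cv2.inRange(cv2.cvtColor(r,cv2.COLOR_RGB2HSV),(22,120,60),(35,255,255))
    v,u=np.nonzero(m);print(n,len(u),u.mean()+x0,v.mean()+y0,u.min()+x0,u.max()+x0,v.min()+y0,v.max()+y0)
# expected pixel of finial at candidate
print(proj(c,[[.469,.139,.012],[.469,.139,.05]]),proj(s,[[.469,.139,0],[.469,.139,.05]]))
E
```

```text
time_s: 11.12
eef_pos: [0.6104, -0.1148, 0.0623]
tcp_rot: [[0.062, -0.998, -0.001], [-0.998, -0.062, -0.001], [0.001, 0.001, -1.0]]
contact_force: [-8.7, 0.7, 27.5]
opening: 0.241
grip_force: 30.0
time_s: 11.53
eef_pos: [0.6107, -0.1144, 0.0623]
tcp_rot: [[0.061, -0.998, 0.0], [-0.998, -0.061, 0.0], [-0.0, -0.0, -1.0]]
contact_force: [1.1, -0.1, 0.7]
opening: 0.387
grip_force: 0.0
time_s: 11.95
eef_pos: [0.6105, -0.1145, 0.0625]
tcp_rot: [[0.061, -0.998, 0.0], [-0.998, -0.061, 0.0], [-0.0, -0.0, -1.0]]
contact_force: [0.0, 0.7, -0.7]
opening: 0.595
grip_force: 0.0
time_s: 12.37
eef_pos: [0.6135, -0.1148, 0.1478]
tcp_rot: [[0.062, -0.998, 0.01], [-0.998, -0.062, -0.001], [0.002, -0.01, -1.0]]
contact_force: [1.0, -0.4, 1.2]
opening: 0.6
grip_force: 0.0
[ 0.61001107 -0.11443793  0.14218124]<stdin>:5: RuntimeWarning: Mean of empty slice.
  ret = ret.dtype.type(ret / rcount)
Traceback (most recent call last):
ValueError: zero-size array to reduction operation minimum which has no identity
```

```bash
python3 - <<'E'
from h import *
s=shot('side');c=shot('top')
a=cv2.resize(s['color'][110:270,180:320,::-1],None,fx=2.5,fy=2.5,interpolation=cv2.INTER_CUBIC)
b=cv2.resize(c['color'][135:295,160:320,::-1],None,fx=2.5,fy=2.5,interpolation=cv2.INTER_CUBIC)
cv2.imwrite('pics/c7.png',np.hstack([a,b]))
print(proj(c,[[.469,.139,.012],[.469,.139,.05]]),proj(s,[[.469,.139,0],[.469,.139,.05]]))
E
```

```text
[[204.51310103 229.80940827]
 [202.36323524 229.00172063]] [[273.24885698 254.61106665]
 [273.33113704 238.35237817]]
```

View pics/c7.png

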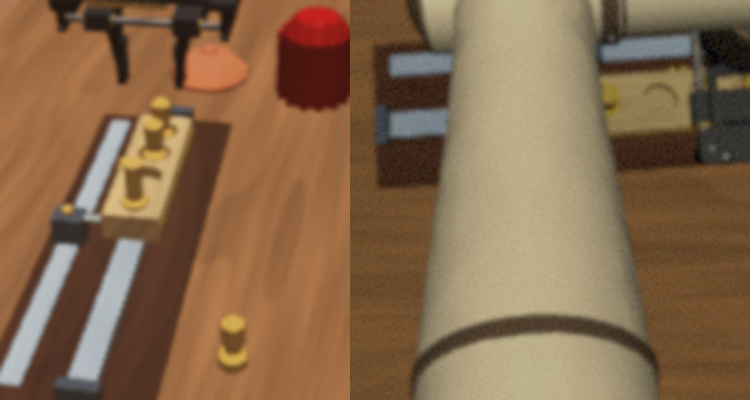

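Both placed finials stand upright in wells 1 and 2, and the third is at (232,345) in the left panel, consistent with (0.469,0.139). Going for it.

```bash
python3 -m pendant '[{"hand":0.3,"slide":[-0.012,0.022,0],"delta_rot":[0,0,0]},{"hand":0.3,"slide":[-0.03,0.054,0],"delta_rot":[0,0,0]},{"hand":0.3,"slide":[-0.049,0.088,0],"delta_rot":[0,0,0]},{"hand":0.3,"slide":[-0.067,0.12,0],"delta_rot":[0,0,0]},{"hand":0.3,"slide":[-0.086,0.154,0],"delta_rot":[0,0,0]}]'
python3 -m pendant '[{"hand":0.3,"slide":[-0.018,0.033,0],"delta_rot":[0,0,0]},{"hand":0.3,"slide":[-0.033,0.06,0],"delta_rot":[0,0,0]},{"hand":0.3,"slide":[-0.045,0.082,-0.01],"delta_rot":[0,0,0]},{"hand":0.3,"slide":[-0.053,0.096,-0.03],"delta_rot":[0,0,0]},{"hand":0.3,"slide":[-0.0555,0.1,-0.05],"delta_rot":[0,0,0]}]'
python3 -m pendant '[{"hand":0.3,"slide":[0,0,-0.01],"delta_rot":[0,0,0]},{"hand":0.3,"slide":[0,0,-0.03],"delta_rot":[0,0,0]},{"hand":0.3,"slide":[0,0,-0.05],"delta_rot":[0,0,0]},{"hand":0.3,"slide":[0,0,-0.065],"delta_rot":[0,0,0]},{"hand":0.3,"slide":[0,0,-0.069],"delta_rot":[0,0,0]}]'
for i in 1 2; do python3 -m pendant '[{"hand":1,"slide":[0,0,0],"delta_rot":[0,0,0]},{"hand":1,"slide":[0,0,0],"delta_rot":[0,0,0]},{"hand":1,"slide":[0,0,0],"delta_rot":[0,0,0]},{"hand":1,"slide":[0,0,0],"delta_rot":[0,0,0]},{"hand":1,"slide":[0,0,0],"delta_rot":[0,0,0]}]'; done
python3 - <<'E'
from h import *
s=shot('side')
cv2.imwrite('pics/c8.png',cv2.resize(s['color'][110:270,180:340,::-1],None,fx=3.5,fy=3.5,interpolation=cv2.INTER_CUBIC))
E
```

```text
time_s: 13.03
eef_pos: [0.5229, 0.0402, 0.1413]
tcp_rot: [[0.06, -0.998, -0.002], [-0.998, -0.06, -0.001], [0.001, 0.002, -1.0]]
contact_force: [0.8, 0.9, -0.6]
opening: 0.694
grip_force: 0.0
time_s: 13.45
eef_pos: [0.4679, 0.1414, 0.092]
tcp_rot: [[0.064, -0.998, 0.001], [-0.998, -0.064, 0.001], [-0.001, -0.001, -1.0]]
contact_force: [-0.1, 0.4, -0.6]
opening: 0.699
grip_force: 0.0
time_s: 13.87
eef_pos: [0.4668, 0.1381, 0.0205]
tcp_rot: [[0.06, -0.998, -0.006], [-0.998, -0.06, -0.004], [0.003, 0.006, -1.0]]
contact_force: [-0.1, -1.0, 0.4]
opening: 0.7
grip_force: 0.0
time_s: 14.28
eef_pos: [0.4694, 0.1397, 0.0244]
tcp_rot: [[0.061, -0.998, 0.002], [-0.998, -0.061, 0.001], [-0.001, -0.002, -1.0]]
contact_force: [-0.6, 0.0, -0.3]
opening: 0.407
grip_force: 0.0
time_s: 14.7
eef_pos: [0.4693, 0.1396, 0.024]
tcp_rot: [[0.061, -0.998, 0.001], [-0.998, -0.061, 0.0], [-0.0, -0.001, -1.0]]
contact_force: [0.0, 0.0, 4.2]
opening: 0.237
grip_force: 30.0
```

View pics/c8.png

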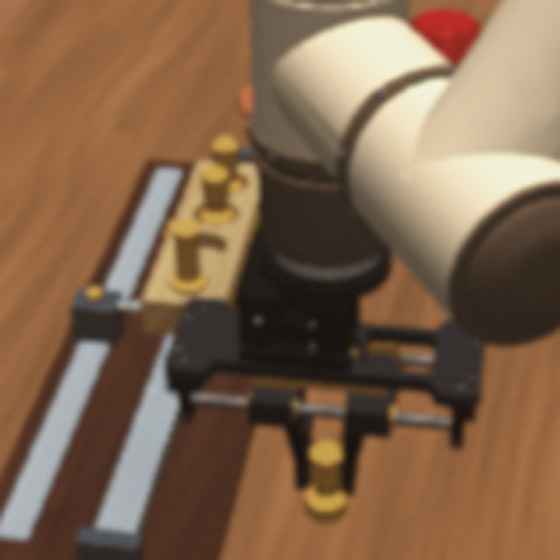

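The third finial is gripped at (325,480), so I'll carry it high over the knob to well 3. That was the last of my 10 picture views, and checks from here are numeric.

```bash
python3 -m pendant '[{"hand":1,"slide":[0,0,0.015],"delta_rot":[0,0,0]},{"hand":1,"slide":[0,0,0.04],"delta_rot":[0,0,0]},{"hand":1,"slide":[0,0,0.075],"delta_rot":[0,0,0]},{"hand":1,"slide":[0,0,0.11],"delta_rot":[0,0,0]},{"hand":1,"slide":[0,0,0.135],"delta_rot":[0,0,0]}]'
python3 -m pendant '[{"hand":1,"slide":[0.012,-0.018,0],"delta_rot":[0,0,0]},{"hand":1,"slide":[0.028,-0.042,0],"delta_rot":[0,0,0]},{"hand":1,"slide":[0.045,-0.068,0],"delta_rot":[0,0,0]},{"hand":1,"slide":[0.062,-0.093,0],"delta_rot":[0,0,0]},{"hand":1,"slide":[0.079,-0.119,0],"delta_rot":[0,0,0]}]'
python3 -m pendant '[{"hand":1,"slide":[0.017,-0.026,0],"delta_rot":[0,0,0]},{"hand":1,"slide":[0.034,-0.05,0],"delta_rot":[0,0,0]},{"hand":1,"slide":[0.048,-0.07,0],"delta_rot":[0,0,0]},{"hand":1,"slide":[0.056,-0.083,0],"delta_rot":[0,0,0]},{"hand":1,"slide":[0.059,-0.0888,0],"delta_rot":[0,0,0]}]'
python3 -m pendant '[{"hand":1,"slide":[0,0,0],"delta_rot":[0,0,0]},{"hand":1,"slide":[0,0,-0.01],"delta_rot":[0,0,0]},{"hand":1,"slide":[0,0,-0.03],"delta_rot":[0,0,0]},{"hand":1,"slide":[0,0,-0.05],"delta_rot":[0,0,0]},{"hand":1,"slide":[0,0,-0.06],"delta_rot":[0,0,0]}]'
python3 -m pendant '[{"hand":1,"slide":[0,0,0],"delta_rot":[0,0,0]},{"hand":1,"slide":[0,0,0],"delta_rot":[0,0,0]},{"hand":1,"slide":[0,0,0],"delta_rot":[0,0,0]},{"hand":1,"slide":[0,0,0],"delta_rot":[0,0,0]},{"hand":1,"slide":[0,0,0],"delta_rot":[0,0,0]}]'
```

```text
time_s: 15.17
eef_pos: [0.4692, 0.1396, 0.1609]
tcp_rot: [[0.061, -0.998, 0.002], [-0.998, -0.061, 0.001], [-0.001, -0.002, -1.0]]
contact_force: [1.5, 0.3, -1.7]
opening: 0.241
grip_force: 30.0
time_s: 15.58
eef_pos: [0.5478, 0.0194, 0.1578]
tcp_rot: [[0.061, -0.998, -0.002], [-0.998, -0.061, 0.0], [-0.0, 0.002, -1.0]]
contact_force: [0.0, 0.5, -1.2]
opening: 0.238
grip_force: 30.0
time_s: 16.0
eef_pos: [0.6072, -0.07, 0.1573]
tcp_rot: [[0.059, -0.998, -0.002], [-0.998, -0.059, -0.0], [-0.0, 0.002, -1.0]]
contact_force: [0.6, -0.1, -1.2]
opening: 0.239
grip_force: 30.0
time_s: 16.42
eef_pos: [0.6044, -0.0669, 0.0957]
tcp_rot: [[0.062, -0.998, -0.005], [-0.998, -0.062, 0.001], [-0.001, 0.005, -1.0]]
contact_force: [-1.0, -0.5, -1.5]
opening: 0.237
grip_force: 30.0
time_s: 16.83
eef_pos: [0.6077, -0.0682, 0.0998]
tcp_rot: [[0.061, -0.998, 0.002], [-0.998, -0.061, 0.0], [-0.0, -0.002, -1.0]]
contact_force: [-0.3, -1.1, -1.4]
opening: 0.239
grip_force: 30.0
```

```bash
python3 -m pendant '[{"hand":1,"slide":[0,0,-0.006],"delta_rot":[0,0,0]},{"hand":1,"slide":[0,0,-0.012],"delta_rot":[0,0,0]},{"hand":1,"slide":[0,0,-0.018],"delta_rot":[0,0,0]},{"hand":1,"slide":[0,0,-0.022],"delta_rot":[0,0,0]},{"hand":1,"slide":[0,0,-0.024],"delta_rot":[0,0,0]}]'
python3 -m pendant '[{"hand":1,"slide":[0,0,-0.004],"delta_rot":[0,0,0]},{"hand":1,"slide":[0,0,-0.008],"delta_rot":[0,0,0]},{"hand":1,"slide":[0,0,-0.011],"delta_rot":[0,0,0]},{"hand":1,"slide":[0,0,-0.0115],"delta_rot":[0,0,0]},{"hand":1,"slide":[0,0,-0.0115],"delta_rot":[0,0,0]}]'
python3 -m pendant '[{"hand":1,"slide":[0,0,0],"delta_rot":[0,0,0]},{"hand":1,"slide":[0,0,0],"delta_rot":[0,0,0]},{"hand":1,"slide":[0,0,0],"delta_rot":[0,0,0]},{"hand":1,"slide":[0,0,0],"delta_rot":[0,0,0]},{"hand":1,"slide":[0,0,0],"delta_rot":[0,0,0]}]'
```

```text
time_s: 17.25
eef_pos: [0.6063, -0.0685, 0.0732]
tcp_rot: [[0.061, -0.998, -0.002], [-0.998, -0.061, -0.0], [0.0, 0.002, -1.0]]
contact_force: [-0.1, -0.8, -1.5]
opening: 0.24
grip_force: 30.0
time_s: 17.67
eef_pos: [0.607, -0.0684, 0.063]
tcp_rot: [[0.061, -0.998, 0.0], [-0.998, -0.061, -0.0], [0.0, -0.0, -1.0]]
contact_force: [0.1, -0.2, -2.5]
opening: 0.237
grip_force: 30.0
time_s: 18.08
eef_pos: [0.607, -0.0683, 0.0631]
tcp_rot: [[0.061, -0.998, 0.0], [-0.998, -0.061, 0.0], [-0.0, -0.0, -1.0]]
contact_force: [-0.2, -0.2, -1.2]
opening: 0.241
grip_force: 30.0
```

```bash
for i in 1 2; do python3 -m pendant '[{"hand":0.4,"slide":[0,0,0],"delta_rot":[0,0,0]},{"hand":0.4,"slide":[0,0,0],"delta_rot":[0,0,0]},{"hand":0.4,"slide":[0,0,0],"delta_rot":[0,0,0]},{"hand":0.4,"slide":[0,0,0],"delta_rot":[0,0,0]},{"hand":0.4,"slide":[0,0,0],"delta_rot":[0,0,0]}]'; done
python3 -m pendant '[{"hand":0.4,"slide":[0,0,0.015],"delta_rot":[0,0,0]},{"hand":0.4,"slide":[0,0,0.035],"delta_rot":[0,0,0]},{"hand":0.4,"slide":[0,0,0.06],"delta_rot":[0,0,0]},{"hand":0.4,"slide":[0,0,0.08],"delta_rot":[0,0,0]},{"hand":0.4,"slide":[0,0,0.08],"delta_rot":[0,0,0]}]'
python3 -m pendant '[{"hand":0.4,"slide":[0,0.02,0],"delta_rot":[0,0,0]},{"hand":0.4,"slide":[0,0.06,0.0],"delta_rot":[0,0,0]},{"hand":0.4,"slide":[0,0.1,0],"delta_rot":[0,0,0]},{"hand":0.4,"slide":[0,0.14,0],"delta_rot":[0,0,0]},{"hand":0.4,"slide":[0,0.16,0],"delta_rot":[0,0,0]}]'
python3 - <<'E'
from h import *
s=shot('side');c=shot('side')
s=c;hsv=cv2.cvtColor(s['color'],cv2.COLOR_RGB2HSV)
m=cv2.inRange(hsv,(22,150,60),(35,255,255));M=np.zeros_like(m);M[140:200,215:265]=m[140:200,215:265]
n,_,st,ce=cv2.connectedComponentsWithStats(M)
for i in range(1,n):
    if st[i][4]>5: print(st[i],ce[i].round(1))
for w in [(.613,-.160),(.6102,-.1143),(.6074,-.0683),(.6041,-.0144)]:
    print(proj(s,[[*w,.039+.012],[*w,.039+.04],[*w,.039+.058]]).round(1).tolist())
for r in M[146:198,218:258]: print(''.join('#' if x else '.' for x in r))
E
```

```text
time_s: 18.5
eef_pos: [0.6071, -0.0684, 0.0632]
tcp_rot: [[0.061, -0.998, 0.0], [-0.998, -0.061, 0.0], [0.0, -0.0, -1.0]]
contact_force: [-0.0, 0.6, -0.1]
opening: 0.531
grip_force: 0.0
time_s: 18.92
eef_pos: [0.607, -0.0684, 0.063]
tcp_rot: [[0.061, -0.998, -0.0], [-0.998, -0.061, -0.0], [0.0, 0.0, -1.0]]
contact_force: [-0.0, 0.3, -0.0]
opening: 0.6
grip_force: 0.0
time_s: 19.33
eef_pos: [0.61, -0.0684, 0.1482]
tcp_rot: [[0.062, -0.998, 0.01], [-0.998, -0.062, -0.0], [0.001, -0.01, -1.0]]
contact_force: [0.9, 0.5, 0.4]
opening: 0.598
grip_force: 0.0
time_s: 19.75
eef_pos: [0.6068, 0.0952, 0.1427]
tcp_rot: [[0.063, -0.998, 0.0], [-0.998, -0.063, 0.001], [-0.001, -0.0, -1.0]]
contact_force: [0.6, -0.1, -0.6]
opening: 0.6
grip_force: 0.0
[[244.9, 162.9], [244.6, 154.4], [244.4, 148.9]]
[[241.7, 171.4], [241.3, 162.8], [241.1, 157.2]]
[[238.3, 180.6], [237.9, 171.8], [237.6, 166.1]]
[[234.1, 192.1], [233.5, 183.2], [233.2, 177.3]]
........................................
........................................
........................................
..................................
[... 1274 characters left out ...]
...
........................................
........................................
........................................
........................................
........................................
........................................
........................................
........................................
........................................
........................................
........................................
........................................
........................................
........................................
........................................
........................................
........................................
```

```bash
python3 -m pendant '[{"hand":0.4,"slide":[0,0.02,0.03],"delta_rot":[0,0,0]},{"hand":0.4,"slide":[0,0.04,0.06],"delta_rot":[0,0,0]},{"hand":0.4,"slide":[0,0.05,0.09],"delta_rot":[0,0,0]},{"hand":0.4,"slide":[0,0.05,0.12],"delta_rot":[0,0,0]},{"hand":0.4,"slide":[0,0.05,0.12],"delta_rot":[0,0,0]}]'
python3 - <<'E'
from h import *
for n,(x0,y0,x1,y1) in(('side',(215,140,262,205)),('top',(245,155,338,192))):
    s=shot(n);hsv=cv2.cvtColor(s['color'],cv2.COLOR_RGB2HSV)
    m=cv2.inRange(hsv,(22,165,50),(35,255,255))
    print(n)
    for r in m[y0:y1,x0:x1]: print(''.join('#' if x else '.' for x in r))
    for w in [(.613,-.160),(.6102,-.1143),(.6074,-.0683),(.6041,-.0144)]:
        print((proj(s,[[*w,.039+.012],[*w,.039+.05]])-[x0,y0]).round(1).tolist())
E
```

```text
time_s: 20.27
eef_pos: [0.61, 0.1421, 0.2703]
tcp_rot: [[0.062, -0.998, 0.012], [-0.998, -0.062, 0.003], [-0.002, -0.013, -1.0]]
contact_force: [0.4, 0.4, 1.6]
opening: 0.595
grip_force: 0.0
side
...............................................
...............................................
...............................................
...............................................
...............................................
...............................................
...............................................
...............................................
...............................................
...............................................
...............................................
...............................................
...............................................
...............................................
...............................................
...............................................
...............................................
...............................................
........................................
[... 5229 characters left out ...]
....................
.............................................................................................
.............................................................................................
.............................................................................................
.............................................................................................
.............................................................................................
.............................................................................................
[[72.9, 17.3], [75.6, 14.0]]
[[55.5, 18.5], [57.4, 15.2]]
[[37.9, 19.7], [39.1, 16.5]]
[[17.2, 21.1], [17.5, 18.0]]
```

The top view mask shows all three finials upright in their wells and the knob where predicted. Moving onto the knob.

```bash
python3 -m pendant '[{"hand":0.4,"slide":[0,-0.02,-0.01],"delta_rot":[0,0,0]},{"hand":0.4,"slide":[-0.001,-0.055,-0.025],"delta_rot":[0,0,0]},{"hand":0.4,"slide":[-0.002,-0.09,-0.04],"delta_rot":[0,0,0]},{"hand":0.4,"slide":[-0.003,-0.125,-0.06],"delta_rot":[0,0,0]},{"hand":0.4,"slide":[-0.003,-0.156,-0.08],"delta_rot":[0,0,0]}]'
python3 -m pendant '[{"hand":0.4,"slide":[0,0,-0.01],"delta_rot":[0,0,0]},{"hand":0.4,"slide":[0,0,-0.03],"delta_rot":[0,0,0]},{"hand":0.4,"slide":[0,0,-0.04],"delta_rot":[0,0,0]},{"hand":0.4,"slide":[0,0,-0.04],"delta_rot":[0,0,0]},{"hand":0.4,"slide":[0,0,-0.04],"delta_rot":[0,0,0]}]'
python3 -m pendant '[{"hand":0.4,"slide":[0,0,-0.015],"delta_rot":[0,0,0]},{"hand":0.4,"slide":[0,0,-0.035],"delta_rot":[0,0,0]},{"hand":0.4,"slide":[0,0,-0.055],"delta_rot":[0,0,0]},{"hand":0.4,"slide":[0,0,-0.07],"delta_rot":[0,0,0]},{"hand":0.4,"slide":[0,0,-0.075],"delta_rot":[0,0,0]}]'
for i in 1 2; do python3 -m pendant '[{"hand":1,"slide":[0,0,0],"delta_rot":[0,0,0]},{"hand":1,"slide":[0,0,0],"delta_rot":[0,0,0]},{"hand":1,"slide":[0,0,0],"delta_rot":[0,0,0]},{"hand":1,"slide":[0,0,0],"delta_rot":[0,0,0]},{"hand":1,"slide":[0,0,0],"delta_rot":[0,0,0]}]'; done
```

```text
time_s: 20.78
eef_pos: [0.6023, -0.017, 0.1807]
tcp_rot: [[0.06, -0.998, -0.003], [-0.998, -0.06, -0.0], [0.0, 0.003, -1.0]]
contact_force: [0.3, 1.1, -0.1]
opening: 0.601
grip_force: 0.0
time_s: 21.2
eef_pos: [0.6034, -0.0144, 0.1421]
tcp_rot: [[0.061, -0.998, -0.002], [-0.998, -0.061, -0.001], [0.001, 0.002, -1.0]]
contact_force: [0.3, -0.8, 0.0]
opening: 0.6
grip_force: 0.0
time_s: 21.62
eef_pos: [0.6032, -0.0139, 0.0667]
tcp_rot: [[0.062, -0.998, -0.002], [-0.998, -0.062, -0.0], [0.0, 0.003, -1.0]]
contact_force: [-0.1, -0.6, 0.3]
opening: 0.602
grip_force: 0.0
time_s: 22.03
eef_pos: [0.6046, -0.0142, 0.0692]
tcp_rot: [[0.061, -0.998, 0.002], [-0.998, -0.061, 0.0], [-0.0, -0.002, -1.0]]
contact_force: [-0.7, 0.3, -0.7]
opening: 0.307
grip_force: 0.0
time_s: 22.45
eef_pos: [0.6047, -0.0143, 0.0687]
tcp_rot: [[0.061, -0.998, 0.002], [-0.998, -0.061, 0.0], [0.0, -0.002, -1.0]]
contact_force: [0.0, -0.1, 3.5]
opening: 0.204
grip_force: 30.0
```

```bash
for i in 1 2 3; do python3 -m pendant '[{"hand":1,"slide":[-0.0003,0.005,0],"delta_rot":[0,0,0]},{"hand":1,"slide":[-0.0006,0.01,0],"delta_rot":[0,0,0]},{"hand":1,"slide":[-0.0009,0.015,0],"delta_rot":[0,0,0]},{"hand":1,"slide":[-0.0012,0.02,0],"delta_rot":[0,0,0]},{"hand":1,"slide":[-0.0014,0.023,0],"delta_rot":[0,0,0]}]'; done
python3 -m pendant '[{"hand":1,"slide":[-0.0001,0.001,0],"delta_rot":[0,0,0]},{"hand":1,"slide":[-0.0001,0.002,0],"delta_rot":[0,0,0]},{"hand":1,"slide":[-0.0001,0.002,0],"delta_rot":[0,0,0]},{"hand":1,"slide":[-0.0001,0.002,0],"delta_rot":[0,0,0]},{"hand":1,"slide":[-0.0001,0.002,0],"delta_rot":[0,0,0]}]'
```

```text
time_s: 22.87
eef_pos: [0.6031, 0.0096, 0.0687]
tcp_rot: [[0.062, -0.998, 0.001], [-0.998, -0.062, 0.0], [-0.0, -0.001, -1.0]]
contact_force: [1.3, -0.4, 5.5]
opening: 0.209
grip_force: 30.1
time_s: 23.28
eef_pos: [0.6017, 0.0327, 0.0687]
tcp_rot: [[0.062, -0.998, 0.001], [-0.998, -0.062, 0.0], [-0.0, -0.001, -1.0]]
contact_force: [1.2, -1.7, 5.2]
opening: 0.206
grip_force: 30.1
time_s: 23.7
eef_pos: [0.6002, 0.0557, 0.0687]
tcp_rot: [[0.062, -0.998, 0.001], [-0.998, -0.062, 0.0], [-0.0, -0.001, -1.0]]
contact_force: [0.4, -1.3, 5.8]
opening: 0.202
grip_force: 30.1
time_s: 24.12
eef_pos: [0.6001, 0.0576, 0.0687]
tcp_rot: [[0.062, -0.998, 0.001], [-0.998, -0.062, 0.001], [-0.0, -0.001, -1.0]]
contact_force: [-0.2, 0.6, 6.0]
opening: 0.205
grip_force: 30.1
```

```bash
for i in 1 2 3 4 5 6; do python3 -m pendant '[{"hand":1,"slide":[0,0.001,0],"delta_rot":[0,0,0]},{"hand":1,"slide":[-0.0001,0.002,0],"delta_rot":[0,0,0]},{"hand":1,"slide":[-0.0001,0.002,0],"delta_rot":[0,0,0]},{"hand":1,"slide":[-0.0001,0.002,0],"delta_rot":[0,0,0]},{"hand":1,"slide":[-0.0001,0.002,0],"delta_rot":[0,0,0]}]' | grep -E "eef|contact"; done
```

```text
eef_pos: [0.6, 0.0595, 0.0687]
contact_force: [0.7, 0.3, 5.4]
eef_pos: [0.5999, 0.0614, 0.0687]
contact_force: [1.2, 0.5, 5.4]
eef_pos: [0.5998, 0.0634, 0.0687]
contact_force: [0.7, -0.3, 5.2]
eef_pos: [0.5997, 0.0646, 0.0687]
contact_force: [0.3, -2.8, 5.4]
eef_pos: [0.5995, 0.0664, 0.0686]
contact_force: [1.6, -4.0, 5.1]
eef_pos: [0.5994, 0.069, 0.0687]
contact_force: [0.8, -2.2, 5.5]
```

```bash
for i in 1 2 3; do python3 -m pendant '[{"hand":1,"slide":[0,0.001,0],"delta_rot":[0,0,0]},{"hand":1,"slide":[0,0.001,0],"delta_rot":[0,0,0]},{"hand":1,"slide":[0,0.001,0],"delta_rot":[0,0,0]},{"hand":1,"slide":[0,0.001,0],"delta_rot":[0,0,0]},{"hand":1,"slide":[-0.0001,0.001,0],"delta_rot":[0,0,0]}]' | grep -E "eef|contact"; done
```

```text
eef_pos: [0.5993, 0.0704, 0.0687]
contact_force: [0.9, 0.1, 5.5]
eef_pos: [0.5992, 0.0717, 0.0687]
contact_force: [0.3, 0.5, 5.6]
eef_pos: [0.5991, 0.073, 0.0687]
contact_force: [0.5, 1.6, 6.3]
```

```bash
for i in 1 2 3; do python3 -m pendant '[{"hand":1,"slide":[0,0.001,0],"delta_rot":[0,0,0]},{"hand":1,"slide":[0,0.001,0],"delta_rot":[0,0,0]},{"hand":1,"slide":[0,0.001,0],"delta_rot":[0,0,0]},{"hand":1,"slide":[0,0.001,0],"delta_rot":[0,0,0]},{"hand":1,"slide":[-0.0001,0.001,0],"delta_rot":[0,0,0]}]' | grep -E "eef|contact"; done
```

```text
eef_pos: [0.5991, 0.0739, 0.0687]
contact_force: [0.2, 0.9, 5.5]
eef_pos: [0.5991, 0.0746, 0.0687]
contact_force: [1.6, 0.1, 5.4]
eef_pos: [0.599, 0.0755, 0.0687]
contact_force: [1.3, 0.3, 5.0]
```

```bash
for i in 1 2; do python3 -m pendant '[{"hand":1,"slide":[0,0.001,0],"delta_rot":[0,0,0]},{"hand":1,"slide":[0,0.001,0],"delta_rot":[0,0,0]},{"hand":1,"slide":[0,0.001,0],"delta_rot":[0,0,0]},{"hand":1,"slide":[0,0.001,0],"delta_rot":[0,0,0]},{"hand":1,"slide":[0,0.001,0],"delta_rot":[0,0,0]}]' | grep -E "eef|contact"; done
```

```text
eef_pos: [0.599, 0.0762, 0.0687]
contact_force: [0.3, -0.5, 5.7]
eef_pos: [0.5989, 0.0766, 0.0687]
contact_force: [1.7, -3.2, 4.7]
```

```bash
for i in 1; do python3 -m pendant '[{"hand":1,"slide":[0.0001,-0.001,0],"delta_rot":[0,0,0]},{"hand":1,"slide":[0.0001,-0.0025,0],"delta_rot":[0,0,0]},{"hand":1,"slide":[0.0001,-0.0025,0],"delta_rot":[0,0,0]},{"hand":1,"slide":[0.0001,-0.0025,0],"delta_rot":[0,0,0]},{"hand":1,"slide":[0.0001,-0.0025,0],"delta_rot":[0,0,0]}]'; done
python3 -m pendant '[{"hand":1,"slide":[0,0,0],"delta_rot":[0,0,0]},{"hand":1,"slide":[0,0,0],"delta_rot":[0,0,0]},{"hand":1,"slide":[0,0,0],"delta_rot":[0,0,0]},{"hand":1,"slide":[0,0,0],"delta_rot":[0,0,0]},{"hand":1,"slide":[0,0,0],"delta_rot":[0,0,0]}]'
python3 - <<'E'
from h import *
s=shot('side')
x0,y0,x1,y1=180,140,262,225
print((s['color'][y0:y1,x0:x1].mean()))
m=cv2.inRange(cv2.cvtColor(s['color'],cv2.COLOR_RGB2HSV),(18,140,50),(35,255,255))
for w in [(.613-.0053,-.160+.0895),(.6102-.0053,-.1143+.0895),(.6074-.0053,-.0683+.0895)]:
    for z in (.051,.08,.097):
        u,v=proj(s,[*w,z])[0]; print((u.round(1),v.round(1)),m[int(round(v)),int(round(u))],s['color'][int(round(v)),int(round(u))])
E
```

```text
time_s: 30.37
eef_pos: [0.599, 0.0747, 0.0687]
tcp_rot: [[0.062, -0.998, 0.001], [-0.998, -0.062, 0.0], [-0.0, -0.001, -1.0]]
contact_force: [1.3, -0.7, 5.5]
opening: 0.204
grip_force: 30.1
time_s: 30.78
eef_pos: [0.599, 0.0748, 0.0687]
tcp_rot: [[0.062, -0.998, 0.001], [-0.998, -0.062, 0.0], [-0.0, -0.001, -1.0]]
contact_force: [1.5, -0.5, 4.6]
opening: 0.202
grip_force: 30.1
73.38512673362028
(np.float64(238.4), np.float64(180.1)) 0 [75 55 34]
(np.float64(238.0), np.float64(171.1)) 0 [82 63 41]
(np.float64(237.7), np.float64(165.6)) 0 [34 28 22]
(np.float64(234.8), np.float64(189.8)) 0 [31 25 22]
(np.float64(234.3), np.float64(180.6)) 0 [72 58 43]
(np.float64(234.0), np.float64(175.1)) 0 [43 38 36]
(np.float64(231.0), np.float64(200.2)) 0 [31 24 18]
(np.float64(230.4), np.float64(190.8)) 0 [32 26 22]
(np.float64(230.0), np.float64(185.2)) 0 [45 40 38]
```

```bash
for i in 1 ; do python3 -m pendant '[{"hand":1,"slide":[0,0.0005,0],"delta_rot":[0,0,0]},{"hand":1,"slide":[0,0.0005,0],"delta_rot":[0,0,0]},{"hand":1,"slide":[0,0.0005,0],"delta_rot":[0,0,0]},{"hand":1,"slide":[0,0.0005,0],"delta_rot":[0,0,0]},{"hand":1,"slide":[0,0.0005,0],"delta_rot":[0,0,0]}]'; done
python3 - <<'E'
from h import *
s=shot('top');x0,y0,x1,y1=215,145,310,195
m=cv2.inRange(cv2.cvtColor(s['color'],cv2.COLOR_RGB2HSV),(22,165,50),(35,255,255))
for r in m[y0:y1,x0:x1]: print(''.join('#' if x else '.' for x in r))
for w in [(.613-.0053,-.160+.0895),(.6102-.0053,-.1143+.0895),(.6074-.0053,-.0683+.0895)]:
    print((proj(s,[[*w,.051],[*w,.089]])-[x0,y0]).round(1).tolist())
E
```

```text
time_s: 31.25
eef_pos: [0.599, 0.0753, 0.0687]
tcp_rot: [[0.062, -0.998, 0.001], [-0.998, -0.062, 0.0], [-0.0, -0.001, -1.0]]
contact_force: [1.0, -0.9, 5.2]
opening: 0.204
grip_force: 30.1
...............................................................................................
...............................................................................................
...............................................................................................
...............................................................................................
...............................................................................................
...............................................................................................
...............................................................................................
...............................................................................................
...............................................................................................
..............................................
[... 3276 characters left out ...]
.....................................
...............................................................................................
...............................................................................................
...............................................................................................
...............................................................................................
...............................................................................................
...............................................................................................
[[68.7, 29.5], [70.0, 26.4]]
[[51.2, 30.8], [51.7, 27.6]]
[[33.5, 32.0], [33.2, 28.9]]
```

```bash
python3 -c "
from plant import manip
print(manip.finish_job())"
```

```text
the job is handed in; nothing more can be done
None
```

I stood the three finials upright in the wells, slid the carriage along the rail until it clicked into the notch, and handed the job in at about 31 s, still holding the knob with a 30 N grip; the result of the judging was not shown.

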